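# Seal a memory module in the dry box

### The arm

A 7-joint arm with a two-finger parallel gripper is mounted at the origin on a cart in front of the work surface, level with it; the furniture and walls round the work are solid. World frame = base frame: x ahead of the robot, y to its left, z up, the work surface at z = 0. Lengths are in m, angles in rad, forces in N, time in s.
With the tool pointing down it reaches from about 0.425 to 0.875 m from the base axis. Payload 4.7 kg.
Tool frame: the origin (TCP) lies between the finger pads; the fingertips stand 14 mm ahead of it and the grasp point (between the pads) lies 5 mm behind it; z points along the fingers, y is the line along which they close (so a half turn about z gives the same grasp; the last joint's range is limited). The gripper opens to 87 mm and grips with 3 to 60 N. Pads are 19 mm wide; open, the fingers measure 117 mm over their backs; the gripper's body (75 mm by 190 mm) begins 51 mm behind the grasp point.
Start: joints at [1.137, 0.321, -0.07, 1.45, 0.023, 1.371, -0.057], TCP at [0.281, -0.586, 0.237] pointing down, gripper open.
Joint ranges: [-2.86, 2.86], [-0.3, 2.09], [-1.38, 1.24], [0.06, 2.45], [-1.56, 4.7], [0.09, 2.05], [-2.69, 2.69]. Speed limits (rad/s): [2.57, 2.57, 3.14, 3.14, 3.14, 3.14, 3.14].

### API

Orientations are given as a rotation vector (axis times angle).
In Python, from bench import ctrl gives the robot as it stands.
- The arm moves only by the tool step_arm, never from a script. Its argument "commands" is a list of rows, each an object with "travel": the shift along the tool's x, y, z in m, a list of three; "turn": the turn, a rotation vector about the tool's x, y, z in degrees, a list of three. A call has 1 to 5 rows; each row is the pose to reach, as a shift and turn from the pose commanded when the call began, along the tool's axes at that moment; what a row does not reach only later rows make up. A row lasts 1/10 s, in which the tool goes at most 50 mm and 8.59 degrees, less where a joint would pass 70% of its speed; a pose out of reach is approached as far as the arm can. A call with a gripper value outside its range is refused whole. "gripper" is the opening, from 0 (shut) to 1 (fully open), set as the call begins (left out, the last holds). The fingers move at their own pace and stop on an object; "force" is the grip in N (left out, the last holds). Time passes only in rows, so rows that repeat a pose let the fingers close. It gives the time, the measured TCP pose, the force, the opening and the grip force at its end, in the units of the state.
- ctrl.get_state(): the state, without advancing time (a new reading comes with each control period).
- ctrl.get_image(name): name is "side" or "top"; returns the picture (480x640x3 uint8, red, green, blue); there is no depth.
- ctrl.camera_model(name): a dict with "fx", "fy", "cx", "cy" (pixels), "k1" (the pictures are not rectified: a ray, as slopes to the right and down, at radius r is drawn at 1 + k1 r^2 times it, then the intrinsics apply), "R" (3x3) and "t" (3): a world point X has camera coordinates R X + t. Camera axes: x right, y down, z forward; pixel columns grow to the right and rows downward; lengths in m; the calibration is good to about 2 mm. A picture is of the moment at which its call begins. camera_model takes no time and is no camera call.
- ctrl.close_job(): hands the job in; it is judged then, once.
The state is a dict: "time": time; "joint_positions": joint angles; "qd": joint speeds; "joint_torque": joint torques, N m; "position": TCP position; "tool_rot": TCP orientation; "ft_force": force on the tool from outside, world axes, zero at the start; "torque": the same for the moment, N m; "grip_width": opening from 0.0 (shut) to 1.0 (fully open); "grip_force": force on a finger pad.
Only numpy, scipy, OpenCV 4.12 (cv2) and the standard library are available. Lean on these libraries where they do the work, as an engineer would, in place of code of your own. Each camera call takes 0.05 s, during which the arm holds its last target. There are 200 camera calls.

### The job

Put the memory module that lies by itself in the middle of the bench away in the open dry box: lay it flat on the box's floor without dropping it. Then press the pedal at the box's side to lift the pawl off the ratchet wheel and keep it pressed until the door has sunk all the way onto its gasket, let the pedal come up again, and turn the T-handle clockwise a quarter turn, as far as it goes, so that the latch draws the door tight; then let go, and leave the other things on the bench where they are.

Things in the scene. Friction and masses are not known exactly. Their poses are not given: they have to be found in the camera images.
- dry_box: grey metal box fixed on the bench, 220 (x) x 200 (y) x 58 mm high without its door, open at the top, walls and floor 8 mm thick. Origin: centre of its underside; x points to the hinge side (away from the robot at yaw 0), y to its left, z up. Hinge line along y at x = 118, z = 72 mm. On its right (-y) flank: a 94 mm ratchet wheel on the hinge line and, before it, the pawl with its pedal
- box_floor (a point): point on the box's inner floor at x = -40, y = 0, z = 8 mm in the box frame: a good place to lay the module, clear of the raised door and of the steel keeper strap that juts 22 mm inward from the middle of the front (-x) wall, 41 mm above the bench. Inside the box measures 204 x 184 mm
- module_center (a point): centre of the memory module, a flat green and black part 30 (x) x 68 (y) x 8 mm (the small chips on top reach 10 mm), 10 to 25 g, lying loose on the bench 0.2 to 0.4 m to the right of the robot's centre line (not the one among the clutter at the far right); the point is 4 mm above its underside, z up, y along its length
- door (a joint): door angle in rad: 0 = metal home, gasket squeezed; about 0.03 = resting on the relaxed gasket; starts at about 1.42, held in a ratchet notch by the pawl. Notches every 0.2 down to 0.62; below that the pawl catches no more. With the pawl held off, the damped door sinks by its own weight in 2 to 3 s
- pedal_top (a point): top of the pawl's pedal, a rubber-covered steel plate 46 x 96 mm to the right of the box, at its outer part: 80 mm outside the door's side edge, about 131 mm above the bench. Pressed down here with closed fingers it takes 3 to 10 N, swings about a pivot 45 mm toward the hinge side, frees the wheel after about 9 mm, bottoms at 18 mm, and springs back when let go
- pawl (a joint): the pawl's angle in rad: 0 = pedal up, nose in the ratchet wheel; grows as the pedal is pressed, to 0.42 at the bottom stop
- handle_grip (a point): centre of the T-handle's black cross bar, 18 x 90 x 18 mm, length along the point's y, z away from the door. The bar's underside is 28 mm off the door's outer face. It turns about a shaft through its middle, 184 mm from the hinge line, midway across the door. With the door down it lies at x = -66, y = 0 mm of the box, about 0.12 m above the bench: grip across the 18 mm from above
- handle (a joint): T-handle angle in rad: 0 = unlatched, bar parallel to the hinge line (starts at 0 to 0.2); grows clockwise seen from above the closed door, to the stop at 1.5. From about 0.5 to 1.2 the cam under the door runs down the keeper's ramp and draws the door from 0.03 to below 0.01 (about 5 mm at the handle); then it stays where it is left. Takes about 0.2 N m
- fan_a: bystander: flat black blower fan with a red lead, about 84 x 107 x 13 mm, loose on the bench near its front edge; origin at its underside
- tape_roll: bystander: amber tape roll lying flat, 62 mm across, 19 mm high, loose; origin at the centre of its underside
- side_cutters: bystander: side cutters with red grips, 42 x 112 x 10 mm, lying loose; origin at the centre of its underside
- door_edge (a point): middle of the door's free edge, on its outer face, 234 mm from the hinge line. The door is a grey plate 204 mm wide (y = -102 to 102 mm of the box), hinged at the far side; raised, it reaches 0.31 m above the bench, and it sweeps the space over the box as it sinks: keep the gripper out of that space
Things that resemble listed ones, but are neither listed nor needed, are in the scene too. There is more than one size of the part that bears module_center; the job needs the smallest.

How it is judged:
On the way, in this order (a step that is already met when the one before it is completed fails the run):
1. the module lies flat on the box's floor, let go, with the door still up (x of module_center in the frame of dry_box between -0.102 and 0.102 m and y of module_center in the frame of dry_box between -0.092 and 0.092 m and z of module_center in the frame of dry_box below 0.02 m and angle between module_center's own z axis and vertical below 0.2 rad and contact force between the fingers and memory_module below 0.1 N and value of joint door above 1 rad), for 0.2 s.
2. the pedal is pressed and the pawl is off the wheel (value of joint pawl above 0.12 rad), for 0.1 s.
3. the door has sunk onto its gasket (value of joint door below 0.06 rad), for 0.2 s.
4. the T-handle is turned and the door drawn tight (value of joint handle above 1.25 rad and value of joint door below 0.014 rad), for 0.2 s.
At the end, for the whole second after the job is handed in: The module lies flat (within 0.2 rad) and at rest on the floor inside the box; the T-handle is turned beyond 1.25 rad; the door is drawn tight, below 0.014 rad; the pedal is up again (pawl below 0.08 rad); the robot has let go (all of step 4 and x of module_center in the frame of dry_box between -0.102 and 0.102 m and y of module_center in the frame of dry_box between -0.092 and 0.092 m and z of module_center in the frame of dry_box below 0.02 m and angle between module_center's own z axis and vertical below 0.2 rad and value of joint pawl below 0.08 rad and linear speed of memory_module below 0.02 m/s); the robot touches nothing.
It fails at once if the module is dropped (falls faster than 0.7 m/s while not held) (linear speed of memory_module above 0.7 m/s and contact force between the fingers and memory_module below 0.05 N).
It fails at once if another thing on the bench (fan, tape roll or side cutters) is moved by more than 30 mm (distance of any of fan_a, tape_roll, side_cutters from where it was at the start of the episode above 0.03 m).
It also fails if it takes over 64 s, if anything falls off the work surface, if the arm or the gripper's body presses on something with over 40 N, if the wrist force passes 120 N, or if a joint passes its speed limit or range.

## Working session

There is one attempt and no reset: what is moved stays moved. The work goes in short steps, Python scripts to look and compute and a tool call to move; the robot and the scene stay as the last step left them, time stands still between calls to the robot, and variables do not carry over. Pictures are saved under pics/ and viewed, at most 10 in all, crops included, and the job is handed in when it is done.

Besides the shell and the picture viewer there is one more tool, called after "Call:" as a command line: name --argument value ..., lists and objects as JSON in quotes. step_arm: Moves the arm, as the interface text tells. Its arguments: {"type":"object","properties":{"commands":{"type":"array"},"gripper":{"type":"number"},"force":{"type":"number"}},"required":["commands"]}

```bash
mkdir -p pics; ls
python3 - <<'E'
from bench import ctrl
import cv2
for n in("side","top"):
    cv2.imwrite(f"pics/{n}0.png",ctrl.get_image(n)[:,:,::-1]); print(n,ctrl.camera_model(n))
s=ctrl.get_state(); print(s)
E
```

```text
pics
side {'fx': 545.9915268661309, 'fy': 545.9915268661309, 'cx': 323.4732664205609, 'cy': 245.66130743915494, 'k1': -0.02568176383847052, 'R': array([[ 0.95261229, -0.30413117, -0.00583677],
       [-0.17086804, -0.51912812, -0.8374426 ],
       [ 0.25166236,  0.79875543, -0.54649412]]), 't': array([-0.53091192,  0.1232391 ,  1.19183446])}
top {'fx': 545.6137363482333, 'fy': 545.6137363482333, 'cx': 313.2740528011379, 'cy': 252.7629399191487, 'k1': 0.01803749119408238, 'R': array([[-0.00987888, -0.999944  , -0.00379507],
       [-0.99883502,  0.01004705, -0.04719809],
       [ 0.04723357,  0.00332438, -0.99887834]]), 't': array([-0.1097849 ,  0.49970406,  1.52377377])}
{'time': 0.1, 'joint_positions': array([ 1.1370767 ,  0.32177282, -0.07006375,  1.45153407,  0.0225875 ,
        1.37081186, -0.05686255]), 'qd': array([ 0.00079092, -0.00062622, -0.00133871, -0.0026762 , -0.00020598,
       -0.00220383, -0.00048499]), 'joint_torque': array([-1.10665896e-03, -4.92570877e+01, -4.06302055e-01, -3.13396382e+01,
       -6.40928792e-02,  3.95237573e-02,  1.00710258e-04]), 'position': array([ 0.28119763, -0.58550795,  0.23556465]), 'tool_rot': array([-3.06152037e+00, -6.97263418e-01,  7.38996876e-04]), 'ft_force': array([-1.21424089, -0.53746451,  0.03375608]), 'torque': array([0.01479774, 0.04245118, 0.04358246]), 'grip_force': 0.0, 'grip_width': 1.0013393380133135}
```

View pics/side0.png

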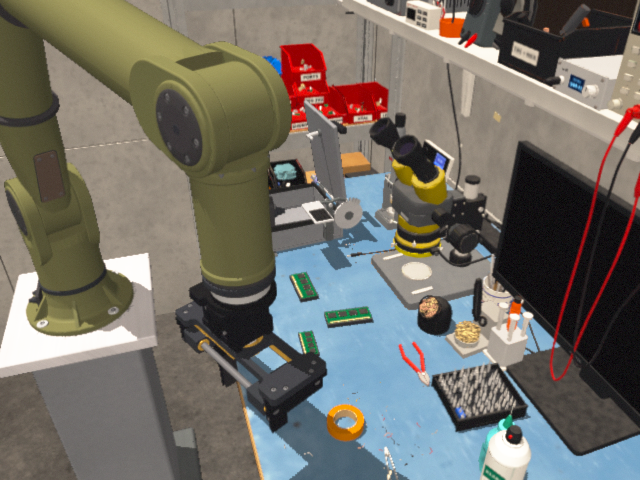

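View pics/top0.png

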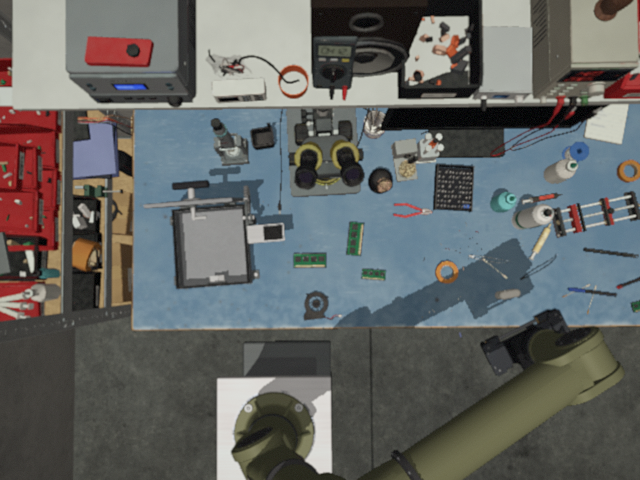

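The top view shows three green modules: (310,260), (355,238) and (373,274), plus one in the clutter at (635,305). The smallest of the central three is (373,274), about 24 px or 68 mm long. The box is at about (213,245), with the pedal plate at about (267,233).

```bash
cat > h.py <<'E'
from bench import ctrl
import numpy as np, cv2
from scipy.spatial.transform import Rotation as Ro
def ray(n,uv):
    m=ctrl.camera_model(n); d=np.array([(uv[0]-m["cx"])/m["fx"],(uv[1]-m["cy"])/m["fy"]]); s=d.copy()
    for _ in range(5): s=d/(1+m["k1"]*(s@s))
    R=m["R"]; return -R.T@m["t"], R.T@np.r_[s,1]
def pt(n,uv,z):
    o,d=ray(n,uv); return o+d*(z-o[2])/d[2]
def proj(n,X):
    m=ctrl.camera_model(n); c=m["R"]@np.asarray(X)+m["t"]; s=c[:2]/c[2]; s=s*(1+m["k1"]*(s@s))
    return np.array([m["fx"]*s[0]+m["cx"],m["fy"]*s[1]+m["cy"]])
E
python3 - <<'E'
from h import *
im=cv2.imread("pics/top0.png"); hsv=cv2.cvtColor(im,cv2.COLOR_BGR2HSV)
mk=cv2.inRange(hsv,(40,60,20),(85,255,255)); mk=cv2.morphologyEx(mk,cv2.MORPH_CLOSE,np.ones((5,5)))
n,l,st,c=cv2.connectedComponentsWithStats(mk)
for i in range(1,n):
    if st[i,4]>60 and 280<c[i][0]<400 and 200<c[i][1]<300:
        r=cv2.minAreaRect(np.argwhere(l==i)[:,::-1].astype(np.float32)); b=cv2.boxPoints(r)
        P=np.array([pt("top",q,.006) for q in b]); print(r,pt("top",r[0],.006).round(3),[np.linalg.norm(P[k]-P[k+1]).round(3) for k in(0,1)],np.degrees(np.arctan2(*(P[1]-P[0])[1::-1])).round(1))
for uv,z in [((174,209),.058),((179,287),.058),((251,281),.058),((245,207),.058),((267,233),.131),((285,233),.131)]: print(uv,pt("top",uv,z).round(3))
a=cv2.resize(im[175:300,140:400],None,fx=3,fy=3,interpolation=cv2.INTER_CUBIC); 
s=cv2.imread("pics/side0.png")[90:260,230:400]
cv2.imwrite("pics/c1.png",a); cv2.imwrite("pics/c2.png",cv2.resize(s,None,fx=3.5,fy=3.5,interpolation=cv2.INTER_CUBIC))
E
```

```text
((354.0230712890625, 238.3154296875), (12.03136920928955, 32.86920166015625), 7.125016689300537) [ 0.539 -0.23   0.006] [np.float64(0.093), np.float64(0.034)] -7.8
((309.5, 260.0), (12.0, 31.0), 90.0) [ 0.479 -0.104  0.006] [np.float64(0.088), np.float64(0.034)] -90.6
((373.3176574707031, 273.3705749511719), (23.085647583007812, 8.359918594360352), 4.39870548248291) [ 0.439 -0.283  0.006] [np.float64(0.024), np.float64(0.065)] -5.2
(174, 209) [0.62  0.265 0.058]
(179, 287) [0.407 0.251 0.058]
(251, 281) [0.421 0.055 0.058]
(245, 207) [0.624 0.071 0.058]
(267, 233) [0.546 0.005 0.131]
(285, 233) [ 0.545 -0.042  0.131]
```

View pics/c1.png

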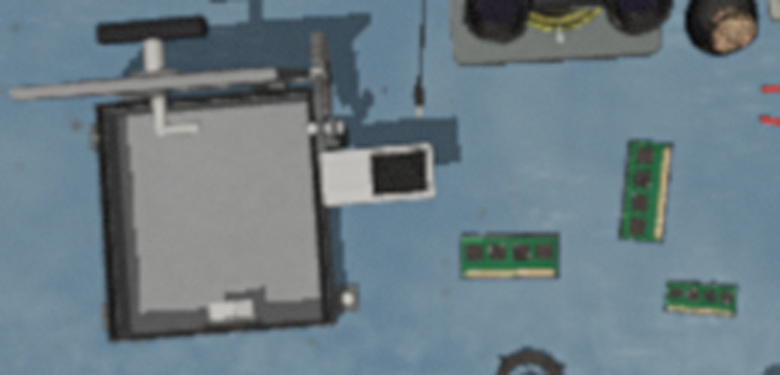

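View pics/c2.png

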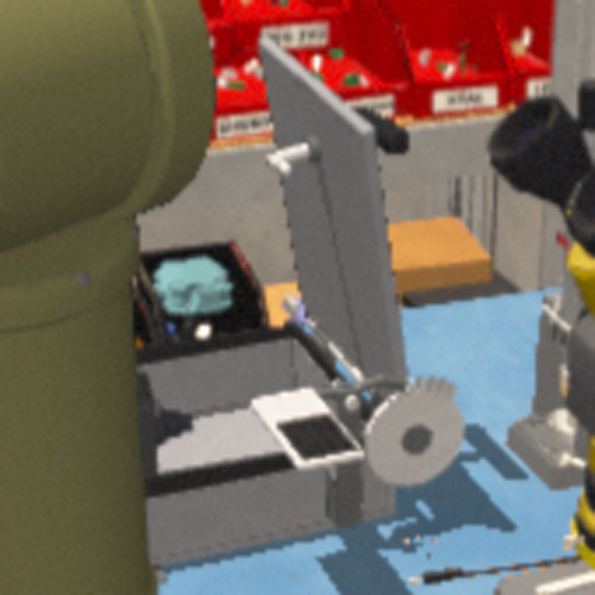

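The crops confirm the choice: the small module is at (373.7,274.5) in the top view, with its long axis about 5° off world y. The box's front rim corners are at (176,288) and (252.7,282), and the pedal's rubber pad is at about (273,232).

```bash
cat >> h.py <<'E'
def box(p,X):
    x,y,a=p; X=np.asarray(X); return np.array([x+np.cos(a)*X[0]-np.sin(a)*X[1],y+np.sin(a)*X[0]+np.cos(a)*X[1],X[2]])
def rel(T,phi):
    """shift in tool axes to world T; turn about tool z so tool y lies at azimuth phi(deg)"""
    s=ctrl.get_state(); R=Ro.from_rotvec(s["tool_rot"]).as_matrix(); y=R[:,1]
    print("pos",s["position"].round(4),"z",R[:,2].round(3),"yaz",np.degrees(np.arctan2(y[1],y[0])).round(1),"t",s["time"],"q",s["joint_positions"].round(2),"F",s["ft_force"].round(1))
    for t in np.atleast_2d(T): print("shift",(R.T@(t-s["position"])).round(4))
    print("turnz",-(phi-np.degrees(np.arctan2(y[1],y[0]))))
E
python3 - <<'E'
from h import *
from scipy.optimize import least_squares as ls
obs=[("top",(-.11,.1,.058),(176,288.3)),("top",(-.11,-.1,.058),(252.7,282.3)),("top",(.11,-.1,.058),(244,206)),("top",(-.08,0,.041),(217,275)),]
f=lambda p:np.ravel([proj(n,box(p,X))-uv for n,X,uv in obs])
r=ls(f,[.52,.16,.07],loss="soft_l1"); print(r.x.round(4),r.fun.round(1))
p=r.x
for k,X in dict(floor=(-.04,0,.008),handle=(-.066,0,.12)).items(): print(k,box(p,X).round(4))
for u in [(264.2,225.7),(282.3,223.8),(285,239),(265.5,239)]: 
    w=pt("top",u,.131); d=w-np.r_[p[:2],0]; c,s=np.cos(p[2]),np.sin(p[2]); print(w.round(3),"boxframe",(c*d[0]+s*d[1]).round(3),(-s*d[0]+c*d[1]).round(3))
m=pt("top",(373.7,274.5),.006);print("mod",m)
rel([m*[1,1,0]+[0,0,.12],m*[1,1,0]+[0,0,.0165]],-5)
E
```

```text
[0.5184 0.1621 0.0794] [ 2.3  0.9 -1.1  0.3  0.9 -3.4 -1.7 -0. ]
floor [0.4786 0.1589 0.008 ]
handle [0.4526 0.1568 0.12  ]
[0.565 0.012 0.131] boxframe 0.034 -0.153
[ 0.569 -0.035  0.131] boxframe 0.035 -0.201
[ 0.529 -0.042  0.131] boxframe -0.005 -0.204
[0.53  0.009 0.131] boxframe -0.001 -0.154
mod [ 0.43583666 -0.28435389  0.006     ]
pos [ 0.2812 -0.5855  0.2356] z [-0.001  0.002 -1.   ] yaz -64.3 t 0.1 q [ 1.14  0.32 -0.07  1.45  0.02  1.37 -0.06] F [-1.2 -0.5  0. ]
shift [ 0.2698 -0.2043  0.1159]
shift [ 0.2698 -0.2041  0.2194]
turnz -59.33939573146253
```

Call:
step_arm --commands '[{"travel": [0.27, -0.204, 0.09], "turn": [0, 0, -59]}, {"travel": [0.27, -0.204, 0.09], "turn": [0, 0, -59]}, {"travel": [0.27, -0.204, 0.09], "turn": [0, 0, -59]}, {"travel": [0.27, -0.204, 0.09], "turn": [0, 0, -59]}, {"travel": [0.27, -0.204, 0.09], "turn": [0, 0, -59]}]' --gripper 0.7

```text
time: 0.6
position: [0.3925, -0.3692, 0.1715]
tool_rot: [-2.589, -1.779, 0.0]
ft_force: [1.1, -0.3, 0.0]
grip_width: 0.715
grip_force: 0.0
```

```bash
python3 -c "
from h import *
rel([[.436,-.284,.10]],-5)"
```

```text
pos [ 0.3925 -0.3692  0.1715] z [-0.  0. -1.] yaz -21.0 t 0.6 q [ 0.98  0.14 -0.29  1.8   0.04  1.2   0.3 ] F [ 1.1 -0.3  0. ]
shift [0.0951 0.0101 0.0715]
turnz -16.026867847215517
```

Call:
step_arm --commands '[{"travel": [0.095, 0.01, 0.07], "turn": [0, 0, -16]}, {"travel": [0.095, 0.01, 0.07], "turn": [0, 0, -16]}, {"travel": [0.095, 0.01, 0.07], "turn": [0, 0, -16]}, {"travel": [0.095, 0.01, 0.07], "turn": [0, 0, -16]}, {"travel": [0.095, 0.01, 0.07], "turn": [0, 0, -16]}]'

```text
time: 1.1
position: [0.4357, -0.2873, 0.1025]
tool_rot: [2.323, 2.114, -0.001]
ft_force: [-0.4, -0.8, -0.5]
grip_width: 0.7
grip_force: 0.0
```

Run:
```python
from h import *
rel([[.436,-.284,.0165]],-5)
a=ctrl.get_image("side")[:,:,::-1]; b=ctrl.get_image("top")[:,:,::-1]
for n in("side","top"): print(n,proj(n,[.436,-.284,.004]),proj(n,ctrl.get_state()["position"]+[0,0,-.014]))
f=lambda i,u,v:cv2.resize(i[v-50:v+50,u-65:u+65],(400,308),interpolation=cv2.INTER_CUBIC)
u,v=proj("side",[.436,-.284,.02]).astype(int); cv2.imwrite("pics/g1.png",np.hstack([f(a,u,v),f(b,374,274)]))
```

```text
pos [ 0.4357 -0.2873  0.1025] z [-0.    -0.001 -1.   ] yaz -5.4 t 1.1 q [ 0.88  0.18 -0.38  1.91  0.08  1.06  0.37] F [-0.4 -0.8 -0.5]
shift [0.0033 0.     0.086 ]
turnz -0.39225819657279715
side [308.60930847 343.73854611] [308.24227315 311.78033299]
top [373.49780311 274.44851647] [378.63495905 274.27284003]
```

View pics/g1.png

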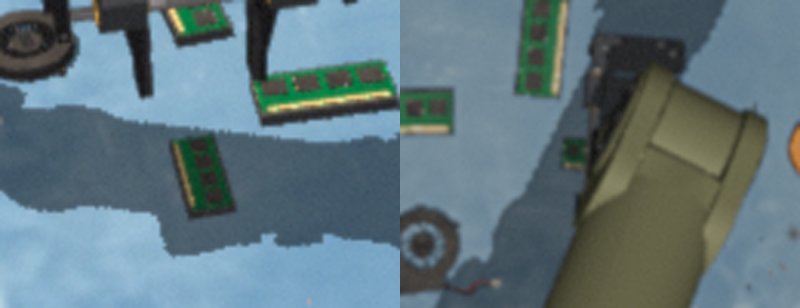

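The side crop shows the fingers straddling the small module, which sits where predicted (about (309,344)). The larger modules are clear.

Call:
step_arm --commands '[{"travel": [0.003, 0, 0.045]}, {"travel": [0.003, 0, 0.075]}, {"travel": [0.003, 0, 0.084]}, {"travel": [0.003, 0, 0.085]}, {"travel": [0.003, 0, 0.085]}]'

```text
$.commands[0]: bad value
```

Call:
step_arm --commands '[{"travel": [0, 0, 0]}, {"travel": [0, 0, 0]}, {"travel": [0, 0, 0]}, {"travel": [0, 0, 0]}]' --gripper 0.2 --force 12

```text
$.commands[0]: bad value
```

Each row needs a turn as well.

Call:
step_arm --commands '[{"travel": [0.003, 0, 0.045], "turn": [0, 0, 0]}, {"travel": [0.003, 0, 0.075], "turn": [0, 0, 0]}, {"travel": [0.003, 0, 0.083], "turn": [0, 0, 0]}, {"travel": [0.003, 0, 0.084], "turn": [0, 0, 0]}, {"travel": [0.003, 0, 0.084], "turn": [0, 0, 0]}]'

```text
time: 1.7
position: [0.4372, -0.2848, 0.0198]
tool_rot: [2.323, 2.112, 0.001]
ft_force: [1.2, 0.5, 0.3]
grip_width: 0.698
grip_force: 0.0
```

Call:
step_arm --commands '[{"travel": [0, 0, 0], "turn": [0, 0, 0]}, {"travel": [0, 0, 0], "turn": [0, 0, 0]}, {"travel": [0, 0, 0], "turn": [0, 0, 0]}, {"travel": [0, 0, 0], "turn": [0, 0, 0]}, {"travel": [0, 0, 0], "turn": [0, 0, 0]}]' --gripper 0.2 --force 12

```text
time: 2.2
position: [0.4364, -0.2835, 0.0185]
tool_rot: [2.323, 2.115, -0.0]
ft_force: [-0.4, -0.1, 2.2]
grip_width: 0.34
grip_force: 12.0
```

Call:
step_arm --commands '[{"travel": [0, 0, -0.02], "turn": [0, 0, 0]}, {"travel": [0, 0, -0.06], "turn": [0, 0, 0]}, {"travel": [0, 0, -0.1], "turn": [0, 0, 0]}, {"travel": [0, 0, -0.15], "turn": [0, 0, 0]}, {"travel": [0, 0, -0.18], "turn": [0, 0, 0]}]'

```text
time: 2.7
position: [0.4374, -0.2838, 0.2022]
tool_rot: [2.319, 2.112, 0.001]
ft_force: [0.4, -0.5, -0.2]
grip_width: 0.338
grip_force: 12.0
```

Run:
```python
from h import *
rel([[.45,.0,.20],[.4825,.174,.2]],94.5)
a=ctrl.get_image("side")[:,:,::-1]
u,v=proj("side",ctrl.get_state()["position"]).astype(int); cv2.imwrite("pics/g2.png",cv2.resize(a[v-50:v+50,u-65:u+65],(520,400),interpolation=cv2.INTER_CUBIC))
```

```text
pos [ 0.4374 -0.2838  0.2022] z [ 0.004 -0.003 -1.   ] yaz -5.4 t 2.7 q [ 0.9   0.08 -0.39  1.81  0.03  1.25  0.4 ] F [ 0.4 -0.5 -0.2]
shift [ 0.2838 -0.014   0.0014]
shift [0.46   0.0021 0.0011]
turnz -99.85671160216039
```

View pics/g2.png

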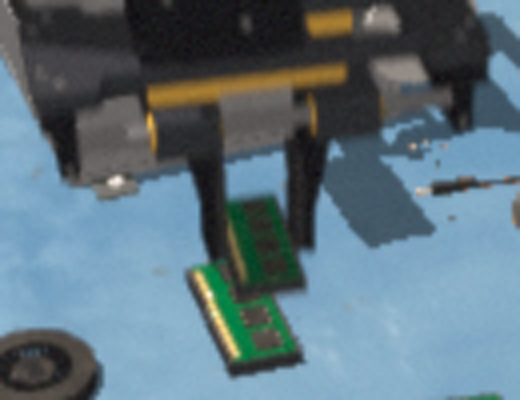

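The module is held level and centred between the pads (crop (265,240)), so I'll carry it to the box.

Call:
step_arm --commands '[{"travel": [0.04, 0, 0], "turn": [0, 0, -8]}, {"travel": [0.08, 0, 0], "turn": [0, 0, -16]}, {"travel": [0.12, -0.005, 0], "turn": [0, 0, -24]}, {"travel": [0.16, -0.005, 0], "turn": [0, 0, -32]}, {"travel": [0.2, -0.005, 0], "turn": [0, 0, -40]}]'

```text
time: 3.25
position: [0.4497, -0.0822, 0.198]
tool_rot: [1.452, 2.786, -0.001]
ft_force: [0.7, -0.4, -0.4]
grip_width: 0.339
grip_force: 12.0
```

```bash
python3 -c "
from h import *
rel([[.4825,.174,.2]],94.5)"
```

```text
pos [ 0.4497 -0.0822  0.198 ] z [-0.    -0.001 -1.   ] yaz 34.9 t 3.25 q [ 0.73 -0.05 -0.58  1.94 -0.03  1.25  0.77] F [ 0.7 -0.4 -0.4]
shift [ 0.1912  0.1737 -0.0021]
turnz -59.553319530284874
```

Call:
step_arm --commands '[{"travel": [0.03, 0.027, 0], "turn": [0, 0, -8]}, {"travel": [0.06, 0.054, 0], "turn": [0, 0, -16]}, {"travel": [0.09, 0.08, 0], "turn": [0, 0, -24]}, {"travel": [0.12, 0.107, 0], "turn": [0, 0, -32]}, {"travel": [0.15, 0.134, 0], "turn": [0, 0, -40]}]'

```text
time: 3.75
position: [0.4749, 0.1173, 0.1981]
tool_rot: [0.411, 3.114, -0.001]
ft_force: [0.8, -0.8, -0.6]
grip_width: 0.342
grip_force: 12.0
```

```bash
python3 -c "
from h import *
rel([[.4825,.174,.18]],94.5)"
```

```text
pos [0.4749 0.1173 0.1981] z [ 0.    -0.001 -1.   ] yaz 74.9 t 3.75 q [ 0.5   0.04 -0.8   1.87  0.03  1.25  0.99] F [ 0.8 -0.8 -0.6]
shift [0.0074 0.0568 0.0181]
turnz -19.551265482399273
```

Call:
step_arm --commands '[{"travel": [0.003, 0.025, 0], "turn": [0, 0, -8]}, {"travel": [0.007, 0.05, 0], "turn": [0, 0, -16]}, {"travel": [0.007, 0.057, 0.02], "turn": [0, 0, -19.6]}, {"travel": [0.007, 0.057, 0.04], "turn": [0, 0, -19.6]}, {"travel": [0.007, 0.057, 0.04], "turn": [0, 0, -19.6]}]'

```text
time: 4.25
position: [0.4813, 0.1723, 0.1556]
tool_rot: [0.117, -3.134, 0.001]
ft_force: [-0.5, 0.4, -0.1]
grip_width: 0.34
grip_force: 12.0
```

Run:
```python
from h import *
rel([[.4825,.174,.0265]],94.5)
a=ctrl.get_image("side")[:,:,::-1];b=ctrl.get_image("top")[:,:,::-1]
cv2.imwrite("pics/p1.png",np.hstack([cv2.resize(a[140:280,210:380],(400,330),interpolation=cv2.INTER_CUBIC),cv2.resize(b[185:305,155:300],(400,330),interpolation=cv2.INTER_CUBIC)]))
```

```text
pos [0.4813 0.1723 0.1556] z [-0.005 -0.001 -1.   ] yaz 94.3 t 4.25 q [ 0.41  0.16 -0.87  1.87  0.13  1.18  1.15] F [-0.5  0.4 -0.1]
shift [-0.002   0.0017  0.1291]
turnz -0.2089201283605462
```

View pics/p1.png

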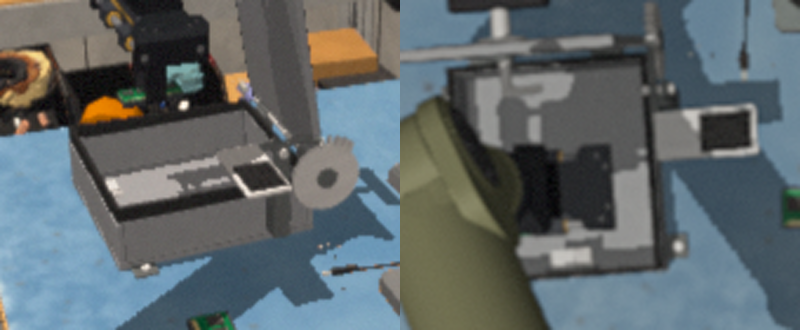

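The gripper is over the box interior, clear of the raised door, the keeper and the pedal. The box's near rim corner is at about side (262,231). Next I lower.

Call:
step_arm --commands '[{"travel": [-0.001, 0.002, 0.035], "turn": [0, 0, 0]}, {"travel": [-0.001, 0.002, 0.07], "turn": [0, 0, 0]}, {"travel": [-0.001, 0.002, 0.1], "turn": [0, 0, 0]}, {"travel": [-0.001, 0.002, 0.115], "turn": [0, 0, 0]}, {"travel": [-0.001, 0.002, 0.12], "turn": [0, 0, 0]}]'

```text
time: 4.85
position: [0.4841, 0.1742, 0.0377]
tool_rot: [0.115, -3.138, 0.0]
ft_force: [0.0, -0.1, 0.9]
grip_width: 0.341
grip_force: 12.0
```

Run:
```python
from h import *
p=[.5184,.1621,.0794]
print(proj("side",box(p,(-.11,-.1,.058))), proj("side",box(p,(-.11,-.1,0))), "seen 261.8,231 / 261.8,254")
rel([[.4825,.174,.0265]],94.5)
```

```text
[260.60616071 235.47811787] [262.23052829 255.50933434] seen 261.8,231 / 261.8,254
pos [0.4841 0.1742 0.0377] z [-0.001 -0.    -1.   ] yaz 94.2 t 4.85 q [ 0.33  0.34 -0.81  1.97  0.3   0.96  1.01] F [ 0.  -0.1  0.9]
shift [ 0.0016 -0.0001  0.0112]
turnz -0.3102653193938778
```

Creep down until the floor is felt.

Call:
step_arm --commands '[{"travel": [0, 0, 0.004], "turn": [0, 0, 0]}, {"travel": [0, 0, 0.007], "turn": [0, 0, 0]}, {"travel": [0, 0, 0.009], "turn": [0, 0, 0]}, {"travel": [0, 0, 0.01], "turn": [0, 0, 0]}, {"travel": [0, 0, 0.01], "turn": [0, 0, 0]}]'

```text
time: 5.35
position: [0.4846, 0.1747, 0.0286]
tool_rot: [-0.116, 3.139, -0.0]
ft_force: [-1.1, -0.4, -0.5]
grip_width: 0.341
grip_force: 12.0
```

Call:
step_arm --commands '[{"travel": [0, 0, 0.001], "turn": [0, 0, 0]}, {"travel": [0, 0, 0.002], "turn": [0, 0, 0]}, {"travel": [0, 0, 0.002], "turn": [0, 0, 0]}, {"travel": [0, 0, 0.002], "turn": [0, 0, 0]}]'

```text
time: 5.75
position: [0.4845, 0.1747, 0.0265]
tool_rot: [-0.116, 3.139, -0.0]
ft_force: [-1.5, -0.1, 2.8]
grip_width: 0.342
grip_force: 12.0
```

Call:
step_arm --commands '[{"travel": [0, 0, 0], "turn": [0, 0, 0]}, {"travel": [0, 0, 0], "turn": [0, 0, 0]}, {"travel": [0, 0, 0], "turn": [0, 0, 0]}, {"travel": [0, 0, 0], "turn": [0, 0, 0]}, {"travel": [0, 0, 0], "turn": [0, 0, 0]}]' --gripper 0.6

```text
time: 6.25
position: [0.4842, 0.1746, 0.0262]
tool_rot: [0.116, -3.139, 0.0]
ft_force: [-0.3, -0.2, -0.0]
grip_width: 0.59
grip_force: 0.0
```

Call:
step_arm --commands '[{"travel": [0, 0, -0.03], "turn": [0, 0, 0]}, {"travel": [0, 0, -0.07], "turn": [0, 0, 0]}, {"travel": [0, 0, -0.11], "turn": [0, 0, 0]}, {"travel": [0, 0, -0.15], "turn": [0, 0, 0]}, {"travel": [-0.03, -0.03, -0.18], "turn": [0, 0, 0]}]'

```text
time: 6.75
position: [0.513, 0.1534, 0.2086]
tool_rot: [-0.13, 3.136, 0.001]
ft_force: [1.0, 0.9, 0.5]
grip_width: 0.602
grip_force: 0.0
```

Run:
```python
from h import *
p=[.5184,.1621,.0794]
T=box(p,(.016,-.180,.30)); print(T)
s=ctrl.get_state()["position"]; 
rel([T],4.5)
```

```text
[ 0.54862658 -0.01606384  0.3       ]
pos [0.513  0.1534 0.2086] z [ 0.003  0.001 -1.   ] yaz 94.8 t 6.75 q [ 0.45  0.17 -0.86  1.75  0.13  1.28  1.21] F [1.  0.9 0.5]
shift [-0.0217 -0.1718 -0.0914]
turnz 90.26370672313226
```

Call:
step_arm --commands '[{"travel": [0.03, -0.02, -0.01], "turn": [0, 0, 0]}, {"travel": [0.055, -0.06, -0.03], "turn": [0, 0, 8]}, {"travel": [0.055, -0.1, -0.03], "turn": [0, 0, 16]}, {"travel": [0.055, -0.14, -0.03], "turn": [0, 0, 24]}, {"travel": [0.05, -0.175, -0.03], "turn": [0, 0, 32]}]' --gripper 0

```text
time: 7.25
position: [0.4777, -0.0326, 0.2356]
tool_rot: [0.764, 3.046, -0.003]
ft_force: [0.1, 0.4, -0.3]
grip_width: 0.236
grip_force: 0.0
```

Call:
step_arm --commands '[{"travel": [0, 0, 0], "turn": [0, 0, 8]}, {"travel": [0, 0, 0], "turn": [0, 0, 16]}, {"travel": [0, 0, 0], "turn": [0, 0, 24]}, {"travel": [0, 0, 0], "turn": [0, 0, 32]}, {"travel": [0, 0, 0], "turn": [0, 0, 40]}]'

```text
time: 7.75
position: [0.4781, -0.0301, 0.2351]
tool_rot: [-1.759, -2.603, 0.0]
ft_force: [0.4, -0.2, -0.1]
grip_width: 0.007
grip_force: 0.0
```

Run:
```python
from h import *
p=[.5184,.1621,.0794]
rel([box(p,(.016,-.180,.165)),box(p,(.016,-.180,.127))],4.5)
cv2.imwrite("pics/m.png",ctrl.get_image("side")[130:280,210:410,::-1].repeat(4,0).repeat(4,1))
```

```text
pos [ 0.4781 -0.0301  0.2351] z [-0. -0. -1.] yaz 21.9 t 7.75 q [ 0.73 -0.02 -0.71  1.84 -0.01  1.32  0.41] F [ 0.4 -0.2 -0.1]
shift [-0.0133  0.0706  0.07  ]
shift [-0.0133  0.0707  0.108 ]
turnz 17.412897821270814
```

View pics/m.png

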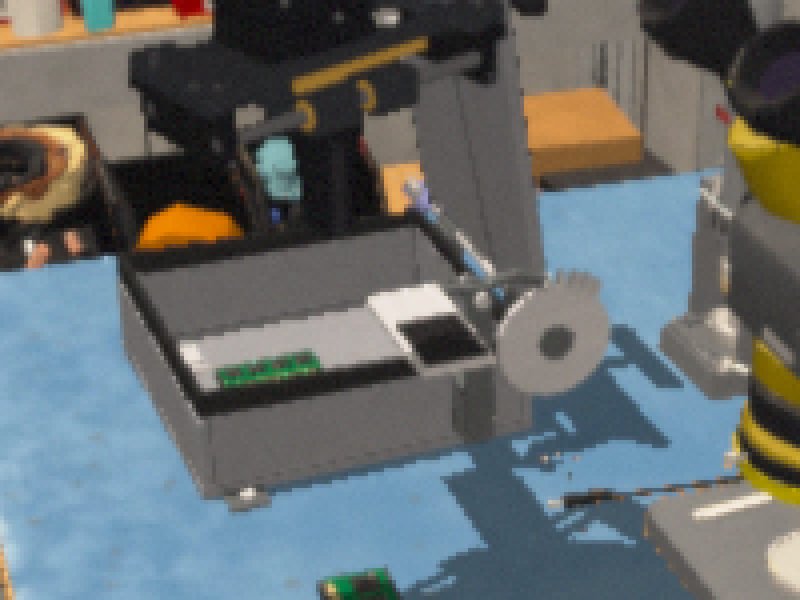

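The module lies flat on the box floor (crop (268,367)). The pedal's black pad is at crop (446,342), which is side (321.5,215.5). I'll move above the pedal and check against that.

Call:
step_arm --commands '[{"travel": [-0.007, 0.035, 0.0], "turn": [0, 0, 8]}, {"travel": [-0.013, 0.07, 0.02], "turn": [0, 0, 16]}, {"travel": [-0.013, 0.07, 0.05], "turn": [0, 0, 17]}, {"travel": [-0.013, 0.07, 0.065], "turn": [0, 0, 17]}, {"travel": [-0.013, 0.07, 0.065], "turn": [0, 0, 17]}]'

```text
time: 8.3
position: [0.5458, -0.0159, 0.1677]
tool_rot: [-2.112, -2.32, 0.005]
ft_force: [-0.8, 0.6, 0.0]
grip_width: 0.005
grip_force: 0.0
```

Run:
```python
from h import *
p=[.5184,.1621,.0794]
print(pt("side",(321.5,215.5),.131),pt("top",(274,232),.131))
rel([box(p,(.016,-.180,.128))],4.5)
```

```text
[ 0.54646059 -0.0217943   0.131     ] [ 0.54800648 -0.01358436  0.131     ]
pos [ 0.5458 -0.0159  0.1677] z [-0.005  0.001 -1.   ] yaz 5.4 t 8.3 q [ 0.64  0.22 -0.74  1.78  0.16  1.21 -0.05] F [-0.8  0.6  0. ]
shift [-0.0005  0.003   0.0397]
turnz 0.8560758224142493
```

Call:
step_arm --commands '[{"travel": [0, 0.001, 0.015], "turn": [0, 0, 0]}, {"travel": [0, 0.001, 0.024], "turn": [0, 0, 0]}, {"travel": [0, 0.001, 0.029], "turn": [0, 0, 0]}, {"travel": [0, 0.001, 0.034], "turn": [0, 0, 0]}, {"travel": [0, 0.001, 0.037], "turn": [0, 0, 0]}]'

```text
time: 8.8
position: [0.5478, -0.0162, 0.1338]
tool_rot: [-2.117, -2.32, 0.005]
ft_force: [-5.9, -1.4, 7.6]
grip_width: 0.006
grip_force: 4.6
```

Call:
step_arm --commands '[{"travel": [0, 0, 0], "turn": [0, 0, 0]}, {"travel": [0, 0, 0], "turn": [0, 0, 0]}, {"travel": [0, 0, 0], "turn": [0, 0, 0]}, {"travel": [0, 0, 0], "turn": [0, 0, 0]}, {"travel": [0, 0, 0], "turn": [0, 0, 0]}]'

```text
time: 9.3
position: [0.5478, -0.0162, 0.1342]
tool_rot: [-2.118, -2.32, 0.005]
ft_force: [-5.6, -0.8, 7.9]
grip_width: 0.0
grip_force: 4.5
```

Call:
step_arm --commands '[{"travel": [0, 0, 0.004], "turn": [0, 0, 0]}, {"travel": [0, 0, 0.004], "turn": [0, 0, 0]}, {"travel": [0, 0, 0.004], "turn": [0, 0, 0]}, {"travel": [0, 0, 0.004], "turn": [0, 0, 0]}, {"travel": [0, 0, 0.004], "turn": [0, 0, 0]}]'

```text
time: 9.8
position: [0.5478, -0.0162, 0.1303]
tool_rot: [-2.118, -2.32, 0.005]
ft_force: [-5.8, -0.5, 8.5]
grip_width: 0.007
grip_force: 5.0
```

Call:
step_arm --commands '[{"travel": [0, 0, 0], "turn": [0, 0, 0]}, {"travel": [0, 0, 0], "turn": [0, 0, 0]}, {"travel": [0, 0, 0], "turn": [0, 0, 0]}, {"travel": [0, 0, 0], "turn": [0, 0, 0]}, {"travel": [0, 0, 0], "turn": [0, 0, 0]}]'

```text
time: 10.3
position: [0.5478, -0.0162, 0.1303]
tool_rot: [-2.118, -2.32, 0.005]
ft_force: [-6.0, -0.1, 8.7]
grip_width: 0.005
grip_force: 5.0
```

Call:
step_arm --commands '[{"travel": [0, 0, 0], "turn": [0, 0, 0]}, {"travel": [0, 0, 0], "turn": [0, 0, 0]}, {"travel": [0, 0, 0], "turn": [0, 0, 0]}, {"travel": [0, 0, 0], "turn": [0, 0, 0]}, {"travel": [0, 0, 0], "turn": [0, 0, 0]}]'

```text
time: 10.8
position: [0.5478, -0.0162, 0.1303]
tool_rot: [-2.118, -2.32, 0.005]
ft_force: [-7.0, -0.9, 8.7]
grip_width: 0.006
grip_force: 5.0
```

Call:
step_arm --commands '[{"travel": [0, 0, 0], "turn": [0, 0, 0]}, {"travel": [0, 0, 0], "turn": [0, 0, 0]}, {"travel": [0, 0, 0], "turn": [0, 0, 0]}, {"travel": [0, 0, 0], "turn": [0, 0, 0]}, {"travel": [0, 0, 0], "turn": [0, 0, 0]}]'

```text
time: 11.3
position: [0.5478, -0.0162, 0.1303]
tool_rot: [-2.118, -2.32, 0.005]
ft_force: [-6.4, -1.6, 8.5]
grip_width: 0.004
grip_force: 5.0
```

Call:
step_arm --commands '[{"travel": [0, 0, 0], "turn": [0, 0, 0]}, {"travel": [0, 0, 0], "turn": [0, 0, 0]}, {"travel": [0, 0, 0], "turn": [0, 0, 0]}, {"travel": [0, 0, 0], "turn": [0, 0, 0]}, {"travel": [0, 0, 0], "turn": [0, 0, 0]}]'

```text
time: 11.8
position: [0.5478, -0.0162, 0.1303]
tool_rot: [-2.118, -2.32, 0.005]
ft_force: [-5.2, -1.0, 9.0]
grip_width: 0.007
grip_force: 5.0
```

Run:
```python
from h import *
a=ctrl.get_image("side")[:,:,::-1];b=ctrl.get_image("top")[:,:,::-1]
cv2.imwrite("pics/d1.png",np.hstack([cv2.resize(a[130:280,210:360],(400,400),interpolation=cv2.INTER_CUBIC),cv2.resize(b[170:320,150:300],(400,400),interpolation=cv2.INTER_CUBIC)]))
```

```text
(no output)
```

View pics/d1.png

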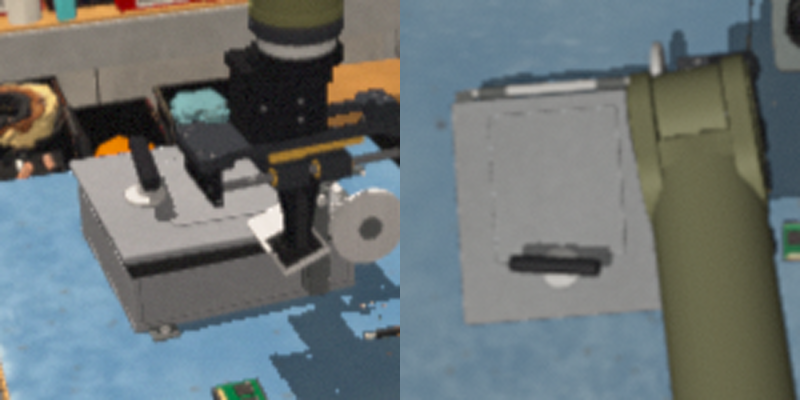

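The door is down. In the top view the bar is centred at about (208,269.5), roughly 8° clockwise of the hinge line. I'll hold a little longer, then release upward.

Call:
step_arm --commands '[{"travel": [0, 0, 0], "turn": [0, 0, 0]}, {"travel": [0, 0, 0], "turn": [0, 0, 0]}, {"travel": [0, 0, 0], "turn": [0, 0, 0]}, {"travel": [0, 0, 0], "turn": [0, 0, 0]}, {"travel": [0, 0, 0], "turn": [0, 0, 0]}]'

```text
time: 12.4
position: [0.5478, -0.0162, 0.1303]
tool_rot: [-2.118, -2.32, 0.005]
ft_force: [-6.0, -0.3, 8.8]
grip_width: 0.004
grip_force: 5.0
```

Call:
step_arm --commands '[{"travel": [0, 0, -0.008], "turn": [0, 0, 0]}, {"travel": [0, 0, -0.02], "turn": [0, 0, 0]}, {"travel": [0, 0, -0.05], "turn": [0, 0, 0]}, {"travel": [0, 0, -0.09], "turn": [0, 0, 0]}, {"travel": [0, 0, -0.09], "turn": [0, 0, 0]}]' --gripper 0

```text
time: 12.9
position: [0.5523, -0.0153, 0.2252]
tool_rot: [2.112, 2.314, 0.009]
ft_force: [0.3, 0.4, 0.5]
grip_width: 0.006
grip_force: 0.0
```

Run:
```python
from h import *
p=[.5184,.1621,.0794]
h=pt("top",(208.1,269.4),.127); print(h,box(p,(-.066,0,.12)))
h2=pt("side",(210+145/2.667,130+163/2.667),.12); print("side",h2)
rel([[h[0],h[1],.2],[h[0],h[1],.115]],-3.7)
```

```text
[0.45259685 0.15857935 0.127     ] [0.45260793 0.1568651  0.12      ]
side [0.45307485 0.15775826 0.12      ]
pos [ 0.5523 -0.0153  0.2252] z [ 0.01  -0.002 -1.   ] yaz 5.2 t 12.9 q [ 0.65  0.17 -0.75  1.7   0.12  1.31 -0.03] F [0.3 0.4 0.5]
shift [ 0.1823 -0.0837  0.0239]
shift [ 0.1825 -0.0845  0.1089]
turnz 8.93756757961191
```

Excellent agreement; handle at (0.4528, 0.158).

Call:
step_arm --commands '[{"travel": [0.045, -0.02, 0], "turn": [0, 0, 3]}, {"travel": [0.09, -0.04, 0.005], "turn": [0, 0, 6]}, {"travel": [0.135, -0.06, 0.01], "turn": [0, 0, 9]}, {"travel": [0.182, -0.084, 0.02], "turn": [0, 0, 9]}, {"travel": [0.182, -0.084, 0.03], "turn": [0, 0, 9]}]' --gripper 0.55

```text
time: 13.4
position: [0.4455, 0.1643, 0.1895]
tool_rot: [2.282, 2.158, 0.002]
ft_force: [0.1, -0.7, 0.0]
grip_width: 0.376
grip_force: 0.0
```

```bash
python3 -c "
from h import *
rel([[.4528,.158,.115]],-3.7)"
```

```text
pos [0.4455 0.1643 0.1895] z [ 0.002  0.    -1.   ] yaz -3.2 t 13.4 q [ 0.49  0.01 -0.9   1.91  0.01  1.23 -0.46] F [ 0.1 -0.7  0. ]
shift [-0.0059  0.0076  0.0746]
turnz 0.5152143854231075
```

Call:
step_arm --commands '[{"travel": [-0.005, 0.005, 0], "turn": [0, 0, 0.5]}, {"travel": [-0.005, 0.005, 0.02], "turn": [0, 0, 0.5]}, {"travel": [-0.005, 0.005, 0.03], "turn": [0, 0, 0.5]}, {"travel": [-0.005, 0.005, 0.03], "turn": [0, 0, 0.5]}, {"travel": [-0.005, 0.005, 0.03], "turn": [0, 0, 0.5]}]'

```text
time: 13.9
position: [0.4539, 0.1519, 0.1593]
tool_rot: [-2.304, -2.135, -0.0]
ft_force: [-0.1, 0.1, -0.5]
grip_width: 0.545
grip_force: 0.0
```

```bash
python3 -c "
from h import *
rel([[.4528,.158,.115]],-3.7);print(ctrl.get_state()['grip_width'])"
```

```text
pos [0.4539 0.1519 0.1593] z [-0.  0. -1.] yaz -4.4 t 13.9 q [ 0.49  0.06 -0.89  1.94  0.05  1.17 -0.49] F [-0.1  0.1 -0.5]
shift [ 0.006  -0.0016  0.0443]
turnz -0.6527792970036081
0.5448511036068575
```

Call:
step_arm --commands '[{"travel": [0.006, -0.001, 0.01], "turn": [0, 0, 0]}, {"travel": [0.006, -0.001, 0.03], "turn": [0, 0, 0]}, {"travel": [0.006, -0.001, 0.042], "turn": [0, 0, 0]}, {"travel": [0.006, -0.001, 0.044], "turn": [0, 0, 0]}, {"travel": [0.006, -0.001, 0.044], "turn": [0, 0, 0]}]'

```text
time: 14.4
position: [0.4527, 0.1588, 0.115]
tool_rot: [-2.302, -2.137, 0.001]
ft_force: [-0.4, -0.4, 0.2]
grip_width: 0.547
grip_force: 0.0
```

Call:
step_arm --commands '[{"travel": [0, 0, 0], "turn": [0, 0, 0]}, {"travel": [0, 0, 0], "turn": [0, 0, 0]}, {"travel": [0, 0, 0], "turn": [0, 0, 0]}, {"travel": [0, 0, 0], "turn": [0, 0, 0]}, {"travel": [0, 0, 0], "turn": [0, 0, 0]}]' --gripper 0 --force 25

```text
time: 14.9
position: [0.4521, 0.1587, 0.1151]
tool_rot: [-2.302, -2.137, 0.002]
ft_force: [1.6, 0.7, 0.2]
grip_width: 0.208
grip_force: 25.0
```

Call:
step_arm --commands '[{"travel": [0, 0, 0], "turn": [0, 0, 6]}, {"travel": [0, 0, 0], "turn": [0, 0, 12]}, {"travel": [0, 0, 0], "turn": [0, 0, 18]}, {"travel": [0, 0, 0.001], "turn": [0, 0, 24]}, {"travel": [0, 0, 0.002], "turn": [0, 0, 30]}]'

```text
time: 15.4
position: [0.4508, 0.1589, 0.1129]
tool_rot: [-2.779, -1.463, 0.007]
ft_force: [-6.2, -0.4, 5.9]
grip_width: 0.201
grip_force: 25.0
```

```bash
python3 -c "
from h import *
rel([[.4522,.1585,.111]],-83.5);print(ctrl.get_state()['torque'])"
```

```text
pos [0.4508 0.1589 0.1129] z [-0.004 -0.001 -1.   ] yaz -34.5 t 15.4 q [ 0.41  0.13 -0.84  1.99  0.11  1.08 -1.08] F [-6.2 -0.4  5.9]
shift [0.0004 0.0014 0.0019]
turnz 49.03659352249071
[0.01732994 1.38744863 0.08492392]
```

Call:
step_arm --commands '[{"travel": [0, 0, 0.001], "turn": [0, 0, 6]}, {"travel": [0, 0, 0.002], "turn": [0, 0, 12]}, {"travel": [0, 0, 0.003], "turn": [0, 0, 18]}, {"travel": [0, 0, 0.003], "turn": [0, 0, 24]}, {"travel": [0, 0, 0.003], "turn": [0, 0, 30]}]'

```text
time: 15.9
position: [0.4496, 0.1597, 0.1101]
tool_rot: [-3.063, -0.695, 0.01]
ft_force: [-10.3, 1.3, 9.4]
grip_width: 0.203
grip_force: 25.0
```

Call:
step_arm --commands '[{"travel": [0, 0, 0], "turn": [0, 0, 6]}, {"travel": [0, 0, 0], "turn": [0, 0, 12]}, {"travel": [0, 0, 0], "turn": [0, 0, 16]}, {"travel": [0, 0, 0], "turn": [0, 0, 19]}, {"travel": [0, 0, 0], "turn": [0, 0, 19]}]'

```text
time: 16.4
position: [0.4494, 0.1603, 0.1101]
tool_rot: [-3.136, -0.188, 0.01]
ft_force: [-10.5, 2.3, 8.7]
grip_width: 0.206
grip_force: 25.0
```

```bash
python3 -c "
from h import *
rel([[.4522,.1585,.111]],-83.5);print(ctrl.get_state()['torque'])"
```

```text
pos [0.4494 0.1603 0.1101] z [-0.007 -0.    -1.   ] yaz -83.1 t 16.4 q [ 0.34  0.12 -0.77  1.99  0.09  1.07 -1.92] F [-10.5   2.3   8.7]
shift [ 0.0026  0.0021 -0.0009]
turnz 0.35413724814014813
[0.40111281 2.10543517 0.39209931]
```

Call:
step_arm --commands '[{"travel": [0, 0, 0], "turn": [0, 0, 0]}, {"travel": [0, 0, 0], "turn": [0, 0, 0]}, {"travel": [0, 0, 0], "turn": [0, 0, 0]}, {"travel": [0, 0, 0], "turn": [0, 0, 0]}]' --gripper 0.55

```text
time: 16.8
position: [0.4532, 0.1583, 0.1101]
tool_rot: [3.136, 0.183, 0.001]
ft_force: [-0.8, 0.4, 0.0]
grip_width: 0.481
grip_force: 0.0
```

Call:
step_arm --commands '[{"travel": [0, 0, -0.03], "turn": [0, 0, 0]}, {"travel": [0, 0, -0.07], "turn": [0, 0, 0]}, {"travel": [0, 0, -0.11], "turn": [0, 0, 0]}, {"travel": [0, 0, -0.15], "turn": [0, 0, 0]}, {"travel": [0, 0, -0.15], "turn": [0, 0, 0]}]'

```text
time: 17.3
position: [0.456, 0.1597, 0.2657]
tool_rot: [-3.136, -0.184, -0.016]
ft_force: [0.3, 0.8, 0.4]
grip_width: 0.551
grip_force: 0.0
```

Run:
```python
from h import *
print(ctrl.get_state()["ft_force"])
a=ctrl.get_image("side")[:,:,::-1];b=ctrl.get_image("top")[:,:,::-1]
cv2.imwrite("pics/d2.png",np.hstack([cv2.resize(a[130:280,210:360],(400,400),interpolation=cv2.INTER_CUBIC),cv2.resize(b[170:320,150:300],(400,400),interpolation=cv2.INTER_CUBIC)]))
```

```text
[0.29110113 0.83609822 0.41501618]
```

View pics/d2.png

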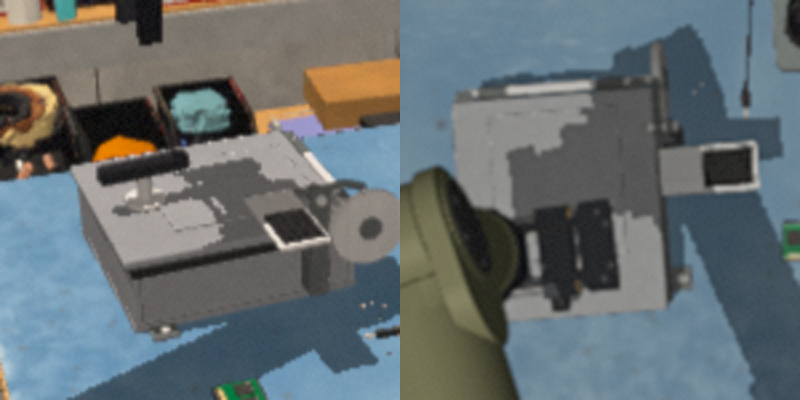

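The handle is turned (side crop (98,172) to (188,160)), the pedal is up, the door is shut and the gripper is clear. I'll check the angle and hand in.

Run:
```python
from h import *
g=lambda u,v:pt("side",(210+u/2.667,130+v/2.667),.116)
d=g(188,160)-g(98,172); a=.0794-(np.arctan2(d[1],d[0])-np.pi/2); print("handle",a,np.linalg.norm(d))
if 1.35<a<1.65: print(ctrl.close_job())
```

```text
handle 1.684427326218085 0.08587703674238087
```

The reading is a little above the 1.5 stop, which is within pixel error on such a small crop. The tool's own final turn puts the handle at about 1.5, so it is well past 1.25.

```bash
python3 -c "
from bench import ctrl
print(ctrl.close_job())"
```

```text
the job is handed in; nothing more can be done
None
```

I handed the job in at about 17 s: the small module lies flat in the box, the door is down on its gasket, the T-handle is turned to its stop (about 1.5 rad by the gripper's turn), the pedal is up and the gripper is clear; the judge gave no verdict.

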